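Push a stage carrier through a sprung flap onto its three seats

ROBOT

A 7-joint arm with a two-finger parallel gripper is mounted at the origin on a cart in front of the work surface, level with it; the furniture and walls round the work are solid. World frame = base frame: x ahead of the robot, y to its left, z up, the work surface at z = 0. Lengths are in m, angles in degrees, forces in N, time in s.
With the tool pointing down it reaches from about 0.4 to 0.925 m from the base axis. Payload 4.1 kg.
Tool frame: the origin (TCP) lies on the front face of the gripper's body, between the roots of the fingers; the fingertips stand env.tips_ahead ahead of it and the grasp point (between the pads) lies 54 mm ahead of it (env.tips_ahead is the distance from the TCP to the fingertips, in m); z points along the fingers, y is the line along which they close (so a half turn about z gives the same grasp; the last joint's range is limited). The gripper opens to 85 mm and grips with 20 to 120 N. Pads are 22 mm wide; open, the fingers measure 114 mm over their backs; the gripper's body (76 mm by 85 mm) begins 54 mm behind the grasp point. The pads swing forward as they close: fully open they stand 13 mm farther back than shut.
Start: joints at [-71.391, 22.827, 2.584, 88.041, -1.071, 69.15, -2.905], TCP at [0.267, 0.593, 0.304] pointing down, gripper open.
Joint ranges: [-161.44, 161.44], [-28.35, 127.94], [-78.24, 83.42], [0, 140.83], [-78.03, 258.03], [13.02, 114.36], [-168.23, 168.23]. Speed limits (degrees/s): [147.25, 147.25, 180, 180, 180, 180, 180].

INTERFACE

Orientations are given as [roll, pitch, yaw] about the fixed x, y, z axes, in that order (R = Rz(yaw) Ry(pitch) Rx(roll)).
In Python, from bench import get_obs, cams, order, env gives the robot as it stands.
- The arm moves only by the tool carry_out, never from a script. Its argument "steps" is one flat list of numbers, 6 for each row, row after row: the shift along the tool's x, y, z in cm, then the turn, a rotation vector about the tool's x, y, z in degrees. A call has 1 to 20 rows; each row shifts and turns the commanded pose from where the row before left it, along the tool's axes as they then stand; what a row does not reach is not made up. A row lasts 1/12 s, in which the tool goes at most 41.7 mm and 7.16 degrees, less where a joint would pass 70% of its speed; a pose out of reach is approached as far as the arm can. A call is refused whole if a number of a shift passes 4.17 or a number of a turn 7.16, either way. A call with a gripper value outside its range is refused whole. "claw" is the finger opening in cm, from 0 to 8.54, set as the call begins (left out, the last holds). The fingers move at their own pace and stop on an object; the grip force is fixed at half the most. Time passes only in rows, so rows that do not move let the fingers close. It gives the time, the measured TCP pose, the force, the opening and the grip force at its end, in the units of the state.
- get_obs(): the state, without advancing time (a new reading comes with each control period).
- cams.grab_frame(name): name is "scene" or "side" or "wrist"; returns the picture (400x640x3 uint8, blue, green, red); there is no depth.
- cams.camera_info(name): a dict with "K" (3x3 intrinsics, pixels), "view" (4x4, takes a point from world to camera coordinates). Camera axes: x right, y up, looking along -z (the intrinsics and any distortion apply to the point x, -y, -z); pixel columns grow to the right and rows downward; lengths in m; the calibration is good to about 2 mm. A picture is of the moment at which its call begins: read the wrist's pose just before it. camera_info takes no time and is no camera call; for the wrist camera it gives the pose at the moment of the call.
- order.job_done(): hands the job in; it is judged then, once.
The state is a dict: "time_s": time; "qpos": joint angles; "dq": joint speeds; "effort": joint torques, N m; "tcp_pos": TCP position; "tool_rot": TCP orientation; "ft_force": force on the tool from outside, world axes, zero at the start; "ft_torque": the same for the moment, N m; "finger_gap": opening from 0.0 (shut) to 1.0 (fully open); "grip_force": force on a finger pad.
Only numpy, scipy, OpenCV 4.12 (cv2) and the standard library are available. Lean on these libraries where they do the work, as an engineer would, in place of code of your own. Each camera call takes 0.05 s, during which the arm holds its last target. There are 200 camera calls.

TASK

Take the stage carrier by its upright black grip and push it, plate first and kept level, through the sprung flap into the measuring chamber. Lower it so that its three ball feet settle in the cone, the groove and the flat inside and the flap falls fully shut behind the plate, over the stem, then let go and leave the other things on the desk where they are.

Things in the scene. Friction and masses are not known exactly. Their poses are not given: they have to be found in the camera images.
- carrier: Loose stage carrier, 0.15 kg, standing upright on 3 balls d 12 mm. Origin: under the plate's middle at the balls' undersides; x from grip to plate (the way in), z up. Plate 70 (x) x 76 (y), z 10 to 16 mm, a watch movement fixed on top to z 25. Stem 10 wide, z 10 to 16, runs back from the plate to the black grip 26 (x) x 16 (y), z 10 to 70, middle at x = -142. Centre of mass near x = -15.
- grip (a point): Point to grasp on the carrier's grip: carrier frame (-142, 0, 55) mm, 15 mm below the top of the grip; pinch across its 16 mm (carrier y) from above.
- foot_cone (a point): Centre of the carrier's ball foot for the cone: carrier frame (-28, +28, 6) mm.
- foot_groove (a point): Centre of the ball foot for the groove: carrier frame (-28, -28, 6) mm.
- foot_flat (a point): Centre of the ball foot for the flat: carrier frame (+25, 0, 6) mm.
- chamber: Measuring chamber, clear walls and roof, fixed: 155 (x) x 130 (y) x 75 mm. Origin: on the desk under the middle of its front face; x points inward, z up. Front opening 107 wide, sill top z 13 to lintel z 65 mm; inside of back wall x = 151. Seated, the carrier's origin is at chamber (87, 0, 11.5) mm, axes along the chamber's, its grip 55 mm before the front.
- seat_cone (a point): Seated ball centre in the steel cone (90 degrees, mouth 16 mm wide, top z = 17 mm): chamber frame (59, +28, 17.5) mm. To pass over the seats the carrier's ball undersides must be above z = 17 mm; about 23 mm is good and keeps the stem within the flap's slot.
- seat_groove (a point): Seated ball centre in the groove (two rods along y, d 8 mm, tops z = 14.4 mm): chamber frame (59, -28, 17.5) mm.
- seat_flat (a point): Seated ball centre on the flat steel disc (top z = 11.5 mm): chamber frame (112, 0, 17.5) mm.
- flap (a joint): Sprung flap in the front opening, 100 wide, hinged along its top edge (chamber x 15, z 62 mm), down to z 14, with a slot 24 wide from its lower edge up to z 42 for the stem. 0 rad = shut (upright), to 1.5 as its lower edge swings inward. A weak spring (under 1 N at the edge) shuts it; it rides on the plate and falls shut once its rear edge is some 50 in; catches a plate drawn back out.
- flap_edge (a point): Middle of the flap's lower edge.
- loupe: Bystander: black eye loupe, 34 mm wide, 32 mm high; origin under its centre.
- pot: Bystander: white pot with black lid, 39 mm wide, 42 mm high; origin under its centre.
- blower: Bystander: black dust blower, 52 mm wide, 100 mm high; origin under its centre.
- tweezers: Bystander: steel tweezers lying flat, 122 mm long (own y), 10 mm high; origin under the middle.
- block: Bystander: round brass staking block, 42 mm wide, 20 mm high; origin under its centre.
- driver: Bystander: small screwdriver lying flat, 101 mm long (own y), 8 mm thick; origin under the middle.

How it is judged:
By the outcome, as a careful person would: the job done as asked, in the order asked, and still so for the second after the job is handed in, with the robot touching nothing.
It also fails if it takes over 56 s, if anything falls off the work surface, if the arm or the gripper's body presses on something with over 40 N, if the wrist force passes 120 N, or if a joint passes its speed limit or range.

## Working session

There is one attempt and no reset: what is moved stays moved. The work goes in short steps, Python scripts to look and compute and a tool call to move; the robot and the scene stay as the last step left them, time stands still between calls to the robot, and variables do not carry over. Pictures are saved under pics/ and viewed, at most 14 in all, crops included, and the job is handed in when it is done.

Besides the shell and the picture viewer there is one more tool, called after "Emit:" as name(argument=value, ...), one argument or row to a line, values as JSON. carry_out: Moves the arm, as the interface text tells. Its arguments: {"type":"object","properties":{"steps":{"type":"array","items":{"type":"number"}},"claw":{"type":"number"}},"required":["steps"]}

```bash
ls; mkdir -p pics; python3 - <<'E'
from bench import get_obs,cams,env
import cv2,numpy as np
o=get_obs();print(o, env.tips_ahead)
for n in("scene","side","wrist"):
    i=cams.camera_info(n);print(n,np.round(i["K"],1).tolist(),np.round(i["view"],4).tolist(),[k for k in i if k not in("K","view")])
    cv2.imwrite(f"pics/{n}0.png",cams.grab_frame(n))
E
```

```text
pics
{'time_s': 0.0, 'qpos': array([-71.38984104,  22.87185674,   2.57909554,  88.11409065,
        -1.07108589,  69.14954448,  -2.90662553]), 'dq': array([ 0.00890853, -0.11263246,  0.0077246 , -0.02382549, -0.03265192,
        0.14741549,  0.04872038]), 'effort': array([-4.79168248e-04, -4.75129402e+01,  1.36436731e+00, -2.54227996e+01,
        1.16138472e-02,  9.65238753e-03, -1.44314453e-05]), 'tcp_pos': array([0.26706306, 0.59206397, 0.30286427]), 'tool_rot': array([-1.79888895e+02,  7.58406823e-03,  1.55723445e+02]), 'ft_force': array([-0.60680069, -0.3639155 , -0.90264086]), 'ft_torque': array([-0.01456198, -0.09607977, -0.02850159]), 'grip_force': 0.0, 'finger_gap': 0.9983151059384395} 0.0726
scene [[448.8, 0.0, 310.7], [0.0, 448.8, 196.3], [0.0, 0.0, 1.0]] [[0.6332, -0.774, 0.0062, -0.3326], [0.5408, 0.4482, 0.7117, -0.3622], [-0.5537, -0.4473, 0.7024, -0.9598], [0.0, 0.0, 0.0, 1.0]] []
side [[367.4, 0.0, 311.7], [0.0, 367.4, 194.6], [0.0, 0.0, 1.0]] [[0.9996, 0.0205, 0.0214, -0.5947], [-0.0284, 0.4545, 0.8903, -0.0646], [0.0085, -0.8905, 0.4549, -0.9919], [0.0, 0.0, 0.0, 1.0]] []
wrist [[288.0, 0.0, 315.9], [0.0, 288.0, 204.8], [0.0, 0.0, 1.0]] [[0.4106, 0.9118, -0.0011, -0.6494], [-0.8677, 0.3904, -0.3075, 0.0405], [-0.28, 0.1272, 0.9515, -0.3797], [0.0, 0.0, 0.0, 1.0]] []
```

View pics/scene0.png

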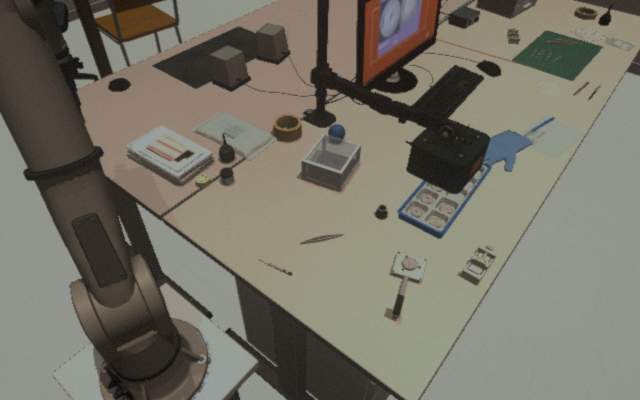

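View pics/side0.png

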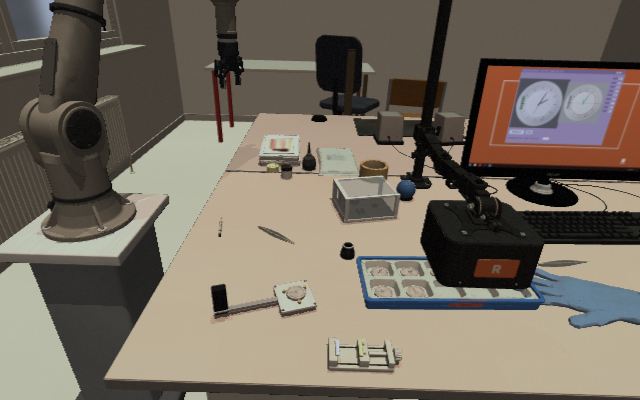

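The scene view shows the carrier's plate at about (408,268) with the grip at (398,305), and the chamber at about (332,160). In the side view the grip is at (219,298), the plate at (295,297) and the chamber at (365,198). I'll zoom in on both and get rough positions.

```bash
cat > h.py <<'E'
import numpy as np,cv2
from bench import get_obs,cams
def ray(info,p):
    K=np.array(info["K"]);V=np.array(info["view"]);d=np.linalg.inv(K)@[p[0],p[1],1.]
    d=np.array([d[0],-d[1],-d[2]]);R=V[:3,:3];c=-R.T@V[:3,3];d=R.T@d
    return c,d/np.linalg.norm(d)
def plane(info,p,z):
    c,d=ray(info,p);return c+d*(z-c[2])/d[2]
def tri(*obs):
    A=np.zeros((3,3));b=np.zeros(3);rs=[ray(i,p) for i,p in obs]
    for c,d in rs:
        M=np.eye(3)-np.outer(d,d);A+=M;b+=M@c
    x=np.linalg.solve(A,b);return x,max(np.linalg.norm((np.eye(3)-np.outer(d,d))@(x-c)) for c,d in rs)
def proj(info,X):
    V=np.array(info["view"]);q=V[:3,:3]@X+V[:3,3];q=np.array(info["K"])@[q[0],-q[1],-q[2]];return q[:2]/q[2]
E
python3 - <<'E'
from h import *
s=cams.camera_info("scene");d=cams.camera_info("side")
for n,a,b,z in(("plate",(408,266),(296,294),.025),("grip top",(401,296),(219,289),.07),("chamber",(332,160),(365,198),.05),("griptest",(398,312),(218,313),.01)):
    print(n,tri((s,a),(d,b)),plane(s,a,z),plane(d,b,z))
a=cv2.imread("pics/scene0.png");b=cv2.imread("pics/side0.png")
r=lambda im,x,y:cv2.resize(im[y:y+75,x:x+100],None,fx=4,fy=4,interpolation=cv2.INTER_CUBIC)
cv2.imwrite("pics/z0.png",np.vstack([np.hstack([r(a,285,120),r(b,315,155)]),np.hstack([r(a,360,245),r(b,210,260)])]))
E
```

```text
plate (array([ 0.56772304, -0.28372455,  0.01138491]), np.float64(0.002624708981681021)) [ 0.5548607  -0.28912283  0.025     ] [ 0.57001514 -0.29554179  0.025     ]
grip top (array([ 0.4361935 , -0.33371473,  0.06965243]), np.float64(0.003455742085889774)) [ 0.43907557 -0.3311622   0.07      ] [ 0.43502229 -0.33831373  0.07      ]
chamber (array([0.74601049, 0.09617596, 0.03744914]), np.float64(0.0014045148919705627)) [0.73563259 0.08865113 0.05      ] [0.74116787 0.06940874 0.05      ]
griptest (array([ 0.4302126 , -0.33851773,  0.01587395]), np.float64(0.0030265783226512133)) [ 0.43635378 -0.33496878  0.01      ] [ 0.42701294 -0.33619102  0.01      ]
```

View pics/z0.png

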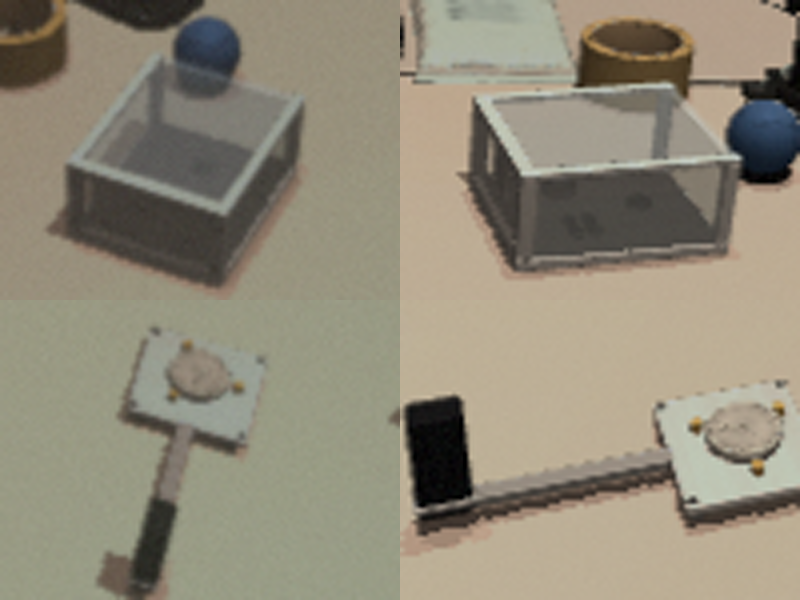

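```bash
python3 - <<'E'
from h import *
s=cams.camera_info("scene");d=cams.camera_info("side")
S=lambda x,y:(285+x/4-.4,120+y/4-.4); D=lambda x,y:(315+(x-400)/4-.4,155+y/4-.4)
C={}
for n,a,b in(("fl",(68,163),(475,98)),("fr",(225,210),(525,172)),("br",(302,97),(740,158)),("bl",(157,60),(672,86)),("frb",(222,284),(521,266)),("brb",(295,175),(726,249))):
    X,e=tri((s,S(*a)),(d,D(*b)));C[n]=X;print(n,X.round(4),round(e,4))
f=lambda v:np.degrees(np.arctan2(v[1],v[0])).round(2)
print(f(C["br"]-C["fr"]),f(C["bl"]-C["fl"]),f(C["fl"]-C["fr"])-90,f(C["bl"]-C["br"])-90)
print("front mid",(C["fl"]+C["fr"])/2, np.linalg.norm(C["br"]-C["fr"]),np.linalg.norm(C["fl"]-C["fr"]))
S=lambda x,y:(360+x/4-.4,245+(y-300)/4-.4); D=lambda x,y:(210+(x-400)/4-.4,260+(y-300)/4-.4)
for n,a,b in(("far -y?",(265,360),(790,384)),("nearL",(131,404),(692,500)),("fl",(155,331),(660,405))):
    pass
for z,pts,cam,i in((.016,[(155,331),(131,404),(240,437),(265,360)],S,s),(.016,[(660,405),(784,383),(690,503)],D,d)):
    print([plane(i,cam(*p),z).round(4).tolist() for p in pts])
E
```

```text
fl [0.6543 0.1414 0.0725] 0.0003
fr [0.683  0.0177 0.0765] 0.0002
br [0.8311 0.053  0.0731] 0.0004
bl [0.8022 0.1726 0.0704] 0.0023
frb [0.6841 0.0165 0.0041] 0.001
brb [8.286e-01 5.020e-02 5.000e-04] 0.003
13.38 11.94 13.069999999999993 13.61
front mid [0.66862604 0.07955835 0.07449489] 0.15233911003065945 0.12696579558173834
[[0.5836, -0.2451, 0.016], [0.5243, -0.2639, 0.016], [0.5459, -0.3288, 0.016], [0.6082, -0.3117, 0.016]]
[[0.5247, -0.2638, 0.016], [0.587, -0.2441, 0.016], [0.5461, -0.3305, 0.016]]
```

Emit:
carry_out(
  steps=[-2.9, -2.55, 0, 0, 0, 0, -2.9, -2.55, 0, 0, 0, 0, -2.9, -2.55, 0, 0, 0, 0, -2.9, -2.55, 0, 0, 0, 0, -2.9, -2.55, 0, 0, 0, 0, -2.9, -2.55, 0, 0, 0, 0, -2.9, -2.55, 0, 0, 0, 0, -2.9, -2.55, 0, 0, 0, 0, -2.9, -2.55, 0, 0, 0, 0, -2.9, -2.55, 0, 0, 0, 0, -2.9, -2.55, 0, 0, 0, 0, -2.9, -2.55, 0, 0, 0, 0, -2.9, -2.55, 0, 0, 0, 0, -2.9, -2.55, 0, 0, 0, 0],
)

```text
time_s: 1.32
tcp_pos: [0.4908, 0.0983, 0.3039]
tool_rot: [180.0, -0.0, 155.7]
ft_force: [0.7, 0.4, 0.1]
finger_gap: 1.004
grip_force: 0.0
```

Emit:
carry_out(
  steps=[0, 0, 0, 0, 0, 7, 0, 0, 0, 0, 0, 7, 0, 0, 0, 0, 0, 7, 0, 0, 0, 0, 0, 7, 0, 0, 0, 0, 0, 7, 0, 0, 0, 0, 0, 7, 0, 0, 0, 0, 0, 7, 0, 0, 0, 0, 0, 7, 0, 0, 0, 0, 0, 7, 0, 0, 0, 0, 0, 7, 0, 0, 0, 0, 0, 7, 0, 0, 0, 0, 0, 7, 0, 0, 0, 0, 0, 7, 0, 0, 0, 0, 0, 7, 0, 0, 0, 0, 0, 7, 0, 0, 0, 0, 0, 7, 0, 0, 0, 0, 0, 7, 0, 0, 0, 0, 0, 7, 0, 0, 0, 0, 0, 7, 0, 0, 0, 0, 0, 5],
)

```text
time_s: 2.98
tcp_pos: [0.4904, 0.1002, 0.3037]
tool_rot: [-180.0, 0.0, 17.4]
ft_force: [-0.1, 0.8, -0.6]
finger_gap: 1.004
grip_force: 0.0
```

```bash
python3 - <<'E'
from h import *
o=get_obs();print(o["time_s"],o["tcp_pos"],o["tool_rot"],o["qpos"].round(1))
i=cams.camera_info("wrist");im=cams.grab_frame("wrist");cv2.imwrite("pics/w1.png",im)
import json;json.dump({k:np.array(i[k]).tolist() for k in("K","view")},open("w1.json","w"))
V=np.array(i["view"]);print(-V[:3,:3].T@V[:3,3], -V[2,:3])
for n,P in(("fr",(.683,.0177,.0765)),("fl",(.6543,.1414,.0725)),("grip",(.435,-.335,.07)),("plate",(.565,-.287,.016))):print(n,proj(i,np.array(P)).round(0))
E
```

```text
2.9833 [0.49035834 0.1001597  0.30368808] [-1.79994586e+02  2.41083609e-02  1.74135829e+01] [-48.1   8.6  35.3 108.8  -5.5  64.3 -83.3]
[0.5660257  0.1237317  0.37374172] [-0.29422036 -0.09155372 -0.95134236]
fr [468.  18.]
fl [327.   7.]
grip [627. 327.]
plate [614. 211.]
```

Emit:
carry_out(
  steps=[4, 0, 0, 0, 0, 0, 4, 0, 0, 0, 0, 0, 4, 0, 0, 0, 0, 0, 4, 0, 0, 0, 0, 0, 0, 0, 0, 0, 0, 0, 0, 0, 0, 0, 0, 0],
)

```text
time_s: 3.53
tcp_pos: [0.6439, 0.1498, 0.3017]
tool_rot: [179.9, 0.2, 17.9]
ft_force: [-1.5, -1.5, 0.7]
finger_gap: 0.999
grip_force: 0.0
```

```bash
cat > shot.py <<'E'
from h import *
import json,sys
n=sys.argv[1];o=get_obs();i=cams.camera_info("wrist");im=cams.grab_frame("wrist");cv2.imwrite(f"pics/{n}.png",im)
json.dump({k:np.array(i[k]).tolist() for k in("K","view")},open(n+".json","w"))
print(o["time_s"],o["tcp_pos"].round(4),o["tool_rot"].round(2),o["finger_gap"],o["grip_force"])
E
python3 shot.py w2
```

```text
3.5333 [0.6439 0.1498 0.3017] [1.7991e+02 1.7000e-01 1.7880e+01] 0.9987309881411386 0.0
```

Emit:
carry_out(
  steps=[2, -4, 0, 0, 0, 0, 2, -4, 0, 0, 0, 0, 0, 0, 0, 0, 0, 0, 0, 0, 0, 0, 0, 0],
)

```text
time_s: 3.92
tcp_pos: [0.654, 0.2351, 0.3039]
tool_rot: [-179.9, 0.0, 18.1]
ft_force: [-0.0, -1.8, 1.0]
finger_gap: 0.996
grip_force: 0.0
```

```bash
python3 shot.py w3; python3 - <<'E'
import cv2,numpy as np
a=cv2.imread("pics/w2.png");b=cv2.imread("pics/w3.png")
cv2.imwrite("pics/w23.png",np.vstack([cv2.resize(x[:240],(800,300),interpolation=cv2.INTER_AREA) for x in(a,b)]))
E
```

```text
3.9167 [0.654  0.2351 0.3039] [-1.7986e+02  3.0000e-02  1.8120e+01] 0.996418114294207 0.0
```

View pics/w23.png

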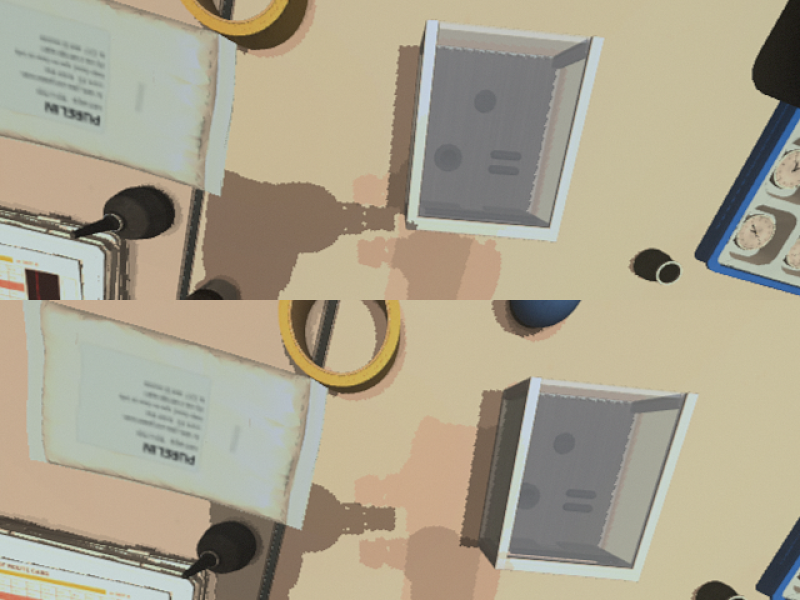

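Through the clear roof, w2 shows the flat at (388,81), the cone at (358,126) and the groove rods at (404,124) and (402,136). In w3 the flat is at (451,114), the cone at (422,157) and the rods at (464,155) and (462,166). I'll refine these and triangulate.

```bash
python3 - <<'E'
from h import *
import json
I=[json.load(open(f"w{k}.json")) for k in(2,3)];G=[cv2.cvtColor(cv2.imread(f"pics/w{k}.png"),cv2.COLOR_BGR2GRAY) for k in(2,3)]
g=[cv2.resize(G[0][70:155,335:425],None,fx=4,fy=4,interpolation=cv2.INTER_CUBIC),cv2.resize(G[1][102:187,400:490],None,fx=4,fy=4,interpolation=cv2.INTER_CUBIC)]
cv2.imwrite("pics/seat.png",cv2.normalize(np.hstack(g),None,0,255,cv2.NORM_MINMAX))
guess={"flat":[(388,81),(451,114)],"cone":[(358,126),(422,157)],"groove":[(403,130),(463,160)]}
P={}
for n,gs in guess.items():
    px=[]
    for im,(x,y) in zip(G,gs):
        r=17 if n=="groove" else 14
        w=im[y-r:y+r+1,x-r:x+r+1].astype(np.uint8)
        bg=np.median(w); m=(w<bg-6).astype(np.uint8)
        k,l,st,ce=cv2.connectedComponentsWithStats(m)
        if n=="groove":
            idx=[j for j in range(1,k) if st[j,4]>25]
            c=np.mean([ce[j] for j in sorted(idx,key=lambda j:-st[j,4])[:2]],0)
        else:
            j=1+np.argmax(st[1:,4]);idx=[j];c=ce[j]
        print(n,bg,[(st[j].tolist(),ce[j].round(1).tolist()) for j in idx])
        px.append((x-r+c[0],y-r+c[1]))
    P[n]=px;X,e=tri((I[0],px[0]),(I[1],px[1]));print(n,np.round(px,1).tolist(),X.round(4),round(e,4),[plane(i,p,.0145).round(4).tolist() for i,p in zip(I,px)])
for n,a,b in(("fr",(556,240),(638,578-300)),("fl",(408,226),(498,569-300)),("br",(602,38),(697,394-300)),("bl",(428,20),(531,377-300))):
    X,e=tri((I[0],np.array(a)/1.25),(I[1],np.array(b)/1.25));print(n,X.round(4),round(e,4),[plane(i,np.array(p)/1.25,.075).round(4).tolist() for i,p in zip(I,(a,b))])
E
```

```text
flat 120.0 [([5, 5, 18, 19, 259], [13.6, 13.6])]
flat 121.0 [([5, 6, 18, 18, 236], [13.9, 14.3])]
flat [[387.6, 80.6], [450.9, 114.3]] [0.7767 0.1051 0.0099] 0.0 [[0.776, 0.1059, 0.0145], [0.7761, 0.107, 0.0145]]
cone 117.0 [([3, 3, 23, 22, 360], [14.0, 13.7])]
cone 121.0 [([6, 3, 18, 22, 286], [14.4, 13.7])]
cone [[358.0, 125.7], [422.4, 156.7]] [0.7194 0.1222 0.0249] 0.0004 [[0.719, 0.1207, 0.0145], [0.7196, 0.118, 0.0145]]
groove 119.0 [([6, 7, 25, 9, 167], [18.2, 11.0]), ([4, 19, 25, 8, 164], [16.1, 22.6])]
groove 120.0 [([7, 8, 24, 8, 151], [18.3, 11.7]), ([4, 19, 24, 8, 150], [15.5, 22.7])]
groove [[403.2, 129.8], [462.9, 160.2]] [0.7313 0.0661 0.0102] 0.0 [[0.7311, 0.0673, 0.0145], [0.7313, 0.0683, 0.0145]]
fr [0.6837 0.0154 0.0711] 0.0008 [[0.6834, 0.0175, 0.075], [0.6851, 0.0185, 0.075]]
fl [0.6567 0.1426 0.0818] 0.0009 [[0.6562, 0.1418, 0.075], [0.6541, 0.14, 0.075]]
br [0.8316 0.0525 0.0751] 0.0002 [[0.8315, 0.0525, 0.075], [0.8318, 0.0523, 0.075]]
bl [0.8042 0.1762 0.0718] 0.0001 [[0.8034, 0.1761, 0.075], [0.8033, 0.1771, 0.075]]
```

View pics/seat.png

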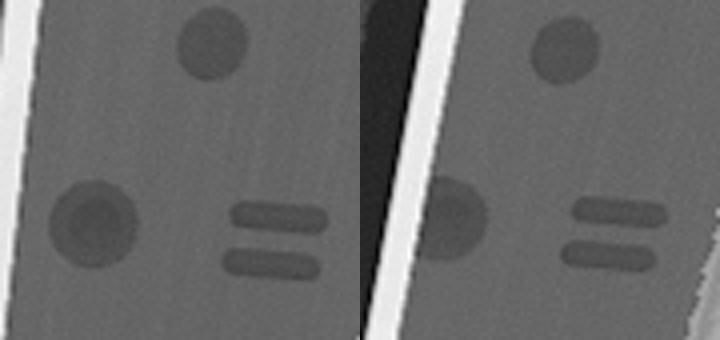

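Cone, groove and flat agree with each other, at chamber yaw of about 13.0° and a seated origin near (0.7522, 0.1003). Next I'll move over the carrier.

Emit:
carry_out(
  steps=[-2.4, 2.93, 0, 0, 0, 0, -2.4, 2.93, 0, 0, 0, 0, -2.4, 2.93, 0, 0, 0, 0, -2.4, 2.93, 0, 0, 0, 0, -2.4, 2.93, 0, 0, 0, 0, -2.4, 2.93, 0, 0, 0, 0, -2.4, 2.93, 0, 0, 0, 0, -2.4, 2.93, 0, 0, 0, 0, -2.4, 2.93, 0, 0, 0, 0, -2.4, 2.93, 0, 0, 0, 0, -2.4, 2.93, 0, 0, 0, 0, -2.4, 2.93, 0, 0, 0, 0, -2.4, 2.93, 0, 0, 0, 0, -2.4, 2.93, 0, 0, 0, 0, -2.4, 2.93, 0, 0, 0, 0, -2.4, 2.93, 0, 0, 0, 0, 0, 0, 0, 0, 0, 0, 0, 0, 0, 0, 0, 0],
)

```text
time_s: 5.47
tcp_pos: [0.4285, -0.3357, 0.3045]
tool_rot: [180.0, -0.0, 17.2]
ft_force: [0.0, 0.8, 0.9]
finger_gap: 1.0
grip_force: 0.0
```

```bash
python3 shot.py w4
```

```text
5.4667 [ 0.4285 -0.3357  0.3045] [ 1.7999e+02 -3.0000e-02  1.7210e+01] 1.0004587344085214 0.0
```

Emit:
carry_out(
  steps=[0, 0, 3, 0, 0, 0, 0, 0, 3, 0, 0, 0, 0, 0, 0, 0, 0, 0, 0, 0, 0, 0, 0, 0],
)

```text
time_s: 5.85
tcp_pos: [0.4322, -0.3304, 0.2431]
tool_rot: [-179.8, 0.1, 17.8]
ft_force: [0.5, 0.4, 0.5]
finger_gap: 1.005
grip_force: 0.0
```

```bash
python3 shot.py w5; python3 - <<'E'
import cv2,numpy as np
cv2.imwrite("pics/w45.png",np.vstack([cv2.resize(cv2.imread(f"pics/w{k}.png")[60:360,200:600],(400,300)) for k in(4,5)]))
E
```

```text
5.85 [ 0.4322 -0.3304  0.2431] [-1.7982e+02  1.0000e-01  1.7820e+01] 1.0052827825795745 0.0
```

View pics/w45.png

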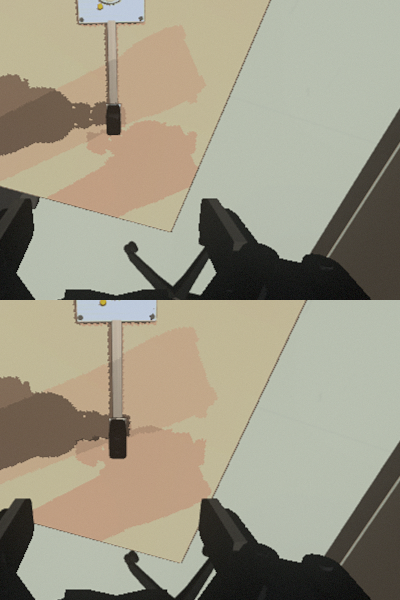

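Grip blob (black): w4 at about (313,179), w5 at about (317,199). The plate's rear edge is at row 83 in w4 and row 81 in w5. I'll measure from these.

```bash
python3 - <<'E'
from h import *
import json
I=[];px=[]
for k,(x,y) in((4,(313,179)),(5,(317,199))):
    i=json.load(open(f"w{k}.json"));im=cv2.imread(f"pics/w{k}.png");w=im[y-45:y+45,x-25:x+25]
    hs=w.max(2);m=(hs<55).astype(np.uint8);n,l,st,ce=cv2.connectedComponentsWithStats(m);j=1+np.argmax(st[1:,4]);a=st[j]
    ys,xs=np.nonzero(l==j);bot=ys.max();rr=xs[(ys>bot-8)&(ys<bot-2)]
    p=(x-25+(rr.min()+rr.max())/2,y-45+bot+.5);px.append(p);I.append(i)
    print(k,a,p,"w",rr.max()-rr.min()+1,"rear mid z.07",plane(i,p,.07).round(4))
    col=im[y-45:y+45,x-3:x+4].max(2).mean(1).round(0).astype(int);print(col.tolist())
    r=(px[-1][0]);g=im[60:110,:].astype(int)
    pl=((im[:,:,0].astype(int)-im[:,:,2]>5)&(im[:,:,0]>150)).astype(np.uint8)[:110,250:400]
    n,l,st,ce=cv2.connectedComponentsWithStats(pl);j=1+np.argmax(st[1:,4]);a=st[j];print("plate",a)
    yb=a[1]+a[3]-.5;row=np.nonzero(l[a[1]+a[3]-6]==j)[0];L=(250+row.min()-.5,yb);R=(250+row.max()+.5,yb)
    PL,PR=plane(i,L,.016),plane(i,R,.016);print("plate rear corners",PL.round(4),PR.round(4),np.linalg.norm(PL-PR),np.degrees(np.arctan2(PL[1]-PR[1],PL[0]-PR[0]))-90,(PL+PR)/2)
print(tri((I[0],px[0]),(I[1],px[1])))
E
```

```text
4 [ 18  31  14  30 361] (np.float64(313.0), np.float64(194.5)) w 13 rear mid z.07 [ 0.4206 -0.3347  0.07  ]
[164, 163, 164, 161, 162, 161, 161, 161, 161, 161, 162, 161, 161, 161, 160, 159, 160, 161, 161, 161, 160, 160, 160, 160, 158, 157, 157, 157, 154, 122, 104, 65, 41, 43, 42, 43, 45, 43, 42, 47, 50, 54, 54, 51, 46, 45, 45, 45, 46, 43, 45, 45, 44, 44, 45, 46, 45, 45, 44, 43, 34, 163, 194, 192, 191, 191, 191, 191, 192, 191, 192, 191, 192, 191, 191, 190, 190, 191, 191, 190, 192, 192, 191, 191, 190, 191, 190, 191, 191, 190]
plate [  26   13   68   69 3128]
plate rear corners [ 0.5231 -0.2612  0.016 ] [ 0.5452 -0.3326  0.016 ] 0.07472075518121787 17.232991984009104 [ 0.53414163 -0.29691089  0.016     ]
5 [ 17  26  17  38 599] (np.float64(317.5), np.float64(217.5)) w 16 rear mid z.07 [ 0.4213 -0.3349  0.07  ]
[160, 161, 161, 159, 161, 160, 160, 159, 159, 159, 159, 159, 158, 158, 159, 158, 158, 157, 157, 157, 157, 157, 159, 113, 150, 101, 35, 41, 41, 41, 40, 41, 41, 42, 40, 40, 42, 41, 41, 41, 43, 43, 42, 43, 48, 46, 44, 43, 42, 44, 42, 42, 43, 42, 41, 41, 41, 45, 45, 43, 41, 42, 43, 36, 89, 175, 194, 191, 190, 191, 190, 190, 190, 190, 191, 190, 190, 190, 190, 190, 190, 190, 190, 190, 191, 191, 190, 190, 190, 191]
plate [  25    0   83   81 4395]
plate rear corners [ 0.5224 -0.2612  0.016 ] [ 0.5451 -0.3318  0.016 ] 0.07418749053665614 17.824715735329548 [ 0.53377531 -0.29652547  0.016     ]
(array([ 0.41912442, -0.33536385,  0.06409144]), np.float64(0.00023112905474966265))
```

Emit:
carry_out(
  steps=[0, 0, 2.5, 0, 0, 0, 0, 0, 2.5, 0, 0, 0, 0, 0, 2.5, 0, 0, 0, 0, 0, 2.5, 0, 0, 0, 0, 0, 2, 0, 0, 0, 0, 0, 1.4, 0, 0, 0, 0, 0, 0, 0, 0, 0, 0, 0, 0, 0, 0, 0, 0, 0, 0, 0, 0, 0],
)

```text
time_s: 6.65
tcp_pos: [0.4341, -0.333, 0.1119]
tool_rot: [179.8, -0.1, 17.8]
ft_force: [0.0, -1.4, 0.6]
finger_gap: 0.997
grip_force: 0.0
```

Emit:
carry_out(
  steps=[0, 0, 0, 0, 0, 0, 0, 0, 0, 0, 0, 0, 0, 0, 0, 0, 0, 0, 0, 0, 0, 0, 0, 0, 0, 0, 0, 0, 0, 0, 0, 0, 0, 0, 0, 0, 0, 0, 0, 0, 0, 0, 0, 0, 0, 0, 0, 0, 0, 0, 0, 0, 0, 0, 0, 0, 0, 0, 0, 0],
  claw=0.8,
)

```text
time_s: 7.48
tcp_pos: [0.4329, -0.3324, 0.11]
tool_rot: [180.0, -0.0, 17.7]
ft_force: [0.1, -0.4, 1.1]
finger_gap: 0.181
grip_force: 58.8
```

Emit:
carry_out(
  steps=[0, 0, -0.5, 0, 0, 0, 0, 0, -1, 0, 0, 0, 0, 0, -1, 0, 0, 0, 0, 0, -1, 0, 0, 0, 0, 0, -1, 0, 0, 0, 0, 0, -0.5, 0, 0, 0, 0, 0, 0, 0, 0, 0, 0, 0, 0, 0, 0, 0],
)

```text
time_s: 8.15
tcp_pos: [0.4329, -0.3321, 0.1603]
tool_rot: [180.0, -0.0, 17.7]
ft_force: [-0.3, -0.0, -1.7]
finger_gap: 0.178
grip_force: 58.6
```

```bash
python3 shot.py w6; python3 - <<'E'
from h import *
a=cams.grab_frame("side");b=cams.grab_frame("scene");cv2.imwrite("pics/side6.png",a);cv2.imwrite("pics/scene6.png",b)
w=cv2.imread("pics/w6.png")
cv2.imwrite("pics/m6.png",np.vstack([cv2.resize(a[200:350,150:350],None,fx=3,fy=2)[:300],cv2.resize(w[:240],(600,225))]))
E
```

```text
8.15 [ 0.4329 -0.3321  0.1603] [ 1.7999e+02 -5.0000e-02  1.7740e+01] 0.17778753152340354 58.57718825340271
```

View pics/m6.png

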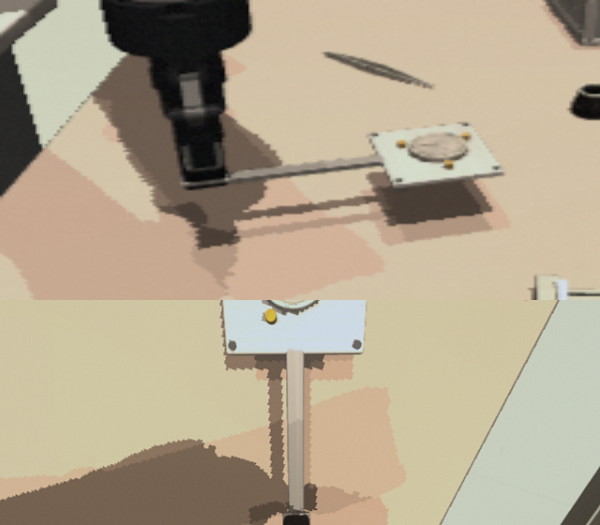

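The carrier is held: side view shows the plate clear of the desk and wrist view shows the stem straight. I'll check the plate's height and level across views.

```bash
python3 - <<'E'
from h import *
def quad(im,box):
    x0,y0,x1,y1=box;w=cv2.resize(im[y0:y1,x0:x1],None,fx=4,fy=4,interpolation=cv2.INTER_CUBIC).astype(int)
    m=((w[:,:,0]>w[:,:,2]-14)&(w.max(2)>115)).astype(np.uint8)
    m=cv2.morphologyEx(m,cv2.MORPH_CLOSE,np.ones((25,25)));n,l,st,ce=cv2.connectedComponentsWithStats(m);j=1+np.argmax(st[1:,4])
    c=cv2.findContours((l==j).astype(np.uint8),cv2.RETR_EXTERNAL,cv2.CHAIN_APPROX_NONE)[0][0];h=cv2.convexHull(c)
    for e in np.arange(.02,.15,.005):
        q=cv2.approxPolyDP(h,e*cv2.arcLength(h,True),True)
        if len(q)==4:break
    return q.reshape(-1,2)/4+[x0-.4,y0-.4]
a=cv2.imread("pics/side6.png");b=cv2.imread("pics/scene6.png");s=cams.camera_info("scene");d=cams.camera_info("side")
X0=np.array([.5682,-.2889,.066]);ps=proj(s,X0).astype(int);pd=proj(d,X0).astype(int);print(ps,pd)
Q=quad(b,(ps[0]-30,ps[1]-25,ps[0]+30,ps[1]+25));R=quad(a,(pd[0]-35,pd[1]-30,pd[0]+35,pd[1]+30));print(Q.round(1).tolist(),R.round(1).tolist())
c,sn=np.cos(np.radians(17.7)),np.sin(np.radians(17.7))
for u,v in((-35,38),(-35,-38),(35,38),(35,-38)):
    X=X0+np.array([c*u-sn*v,sn*u+c*v,0])/1000
    p=Q[np.argmin(np.linalg.norm(Q-proj(s,X),axis=1))];q=R[np.argmin(np.linalg.norm(R-proj(d,X),axis=1))]
    print(u,v,X.round(4),[t.round(4) for t in tri((s,p),(d,q))])
E
```

```text
[413 252] [295 275]
[[442.4, 226.6], [442.4, 238.4], [437.1, 238.4], [438.6, 226.6]] [[273.8, 267.4], [309.8, 270.8], [316.1, 284.1], [281.1, 290.8]]
-35 38 [ 0.5233 -0.2633  0.066 ] [array([ 0.5481, -0.3476,  0.151 ]), np.float64(0.0203)]
-35 -38 [ 0.5464 -0.3357  0.066 ] [array([ 0.5661, -0.3491,  0.1171]), np.float64(0.0325)]
35 38 [ 0.59   -0.2421  0.066 ] [array([ 0.5989, -0.3269,  0.1127]), np.float64(0.0048)]
35 -38 [ 0.6131 -0.3145  0.066 ] [array([ 0.6139, -0.3252,  0.0883]), np.float64(0.0107)]
```

```bash
python3 - <<'E'
from h import *
import json
w=json.load(open("w6.json"));d=cams.camera_info("side")
for n,p,q in(("L",(237,56.5),(272.7,267.5)),("R",(389,56.5),(284,293.5))):
    print(n,tri((w,p),(d,q)),plane(w,p,.066))
X0=np.array([.5682,-.2889,.066]);c,sn=np.cos(np.radians(17.7)),np.sin(np.radians(17.7))
for (u,v),q in(((-35,38),(272.7,267.5)),((-35,-38),(284,293.5)),((35,38),(306,262)),((35,-38),(318.3,286.5))):
    X=X0+np.array([c*u-sn*v,sn*u+c*v,0])/1000
    print(u,v,proj(d,X).round(1),q,proj(d,X+[0,0,-.01]).round(1))
E
```

```text
L (array([ 0.52193855, -0.25918171,  0.0588882 ]), np.float64(0.00045738979094385305)) [ 0.52180094 -0.261082    0.066     ]
R (array([ 0.54876258, -0.33591445,  0.06118481]), np.float64(0.0020237933914224837)) [ 0.54566446 -0.33556304  0.066     ]
-35 38 [273.3 265.9] (272.7, 267.5) [273.4 270. ]
-35 -38 [281.6 291.6] (284, 293.5) [281.7 295.9]
35 38 [307.5 260.3] (306, 262) [307.4 264.3]
35 -38 [318.8 284.8] (318.3, 286.5) [318.7 289. ]
```

The wrist width and side offsets disagree on sign by only about 4 mm, so the carrier is level to within about 1°. Next I'll turn to yaw 13° and line up in front of the chamber.

Emit:
carry_out(
  steps=[0, 0, 0, 0, 0, 1.2, 0, 0, 0, 0, 0, 2, 0, 0, 0, 0, 0, 1.5, 0.68, -2.49, 0, 0, 0, 0, 0.68, -2.49, 0, 0, 0, 0, 0.68, -2.49, 0, 0, 0, 0, 0.68, -2.49, 0, 0, 0, 0, 0.68, -2.49, 0, 0, 0, 0, 0.68, -2.49, 0, 0, 0, 0, 0.68, -2.49, 0, 0, 0, 0, 0.68, -2.49, 0, 0, 0, 0, 0.68, -2.49, 0, 0, 0, 0, 0.68, -2.49, 0, 0, 0, 0, 0.68, -2.49, 0, 0, 0, 0, 0.68, -2.49, 0, 0, 0, 0, 0.68, -2.49, 0, 0, 0, 0, 0.6, -2.4, 0, 0, 0, 0],
)

```text
time_s: 9.72
tcp_pos: [0.4462, 0.0292, 0.1599]
tool_rot: [-180.0, 0.0, 13.0]
ft_force: [0.5, -0.1, -1.4]
finger_gap: 0.178
grip_force: 58.8
```

Emit:
carry_out(
  steps=[0, 0, 1, 0, 0, 0, 0, 0, 1, 0, 0, 0, 0, 0, 0.7, 0, 0, 0, 0, 0, 0, 0, 0, 0, 0, 0, 0, 0, 0, 0, 0, 0, 0, 0, 0, 0],
)

```text
time_s: 10.22
tcp_pos: [0.4465, 0.0266, 0.1329]
tool_rot: [180.0, -0.0, 12.9]
ft_force: [-0.2, 0.5, -1.9]
finger_gap: 0.175
grip_force: 58.9
```

```bash
python3 shot.py w7; python3 - <<'E'
from h import *
a=cams.grab_frame("side");b=cams.grab_frame("scene");w=cv2.imread("pics/w7.png")
cv2.imwrite("pics/side7.png",a);cv2.imwrite("pics/scene7.png",b)
r=lambda im,x,y:cv2.resize(im[y:y+100,x:x+133],(400,300),interpolation=cv2.INTER_CUBIC)
cv2.imwrite("pics/m7.png",np.vstack([np.hstack([r(b,250,120),r(a,265,150)]),cv2.resize(w[:240],(800,300))]))
E
```

```text
10.2167 [0.4465 0.0266 0.1329] [179.98  -0.    12.88] 0.17533364642117974 58.853933215141296
```

View pics/m7.png

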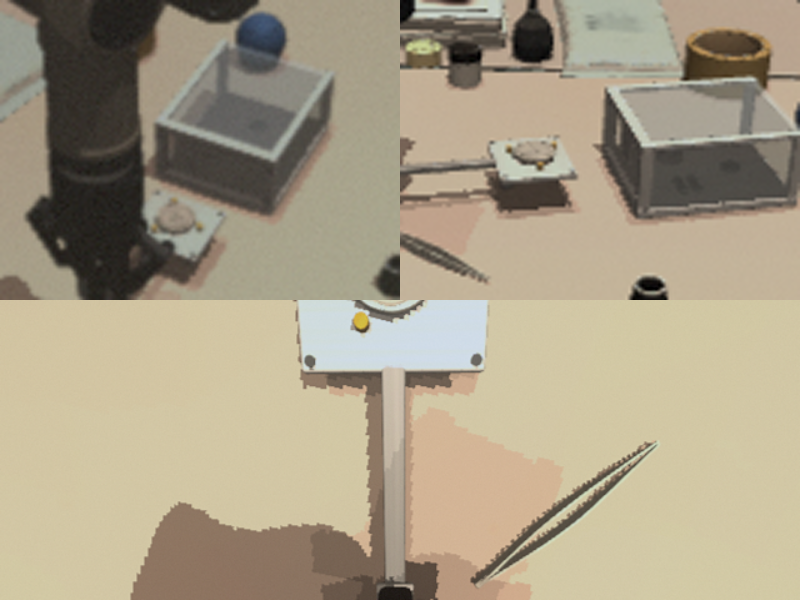

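Lined up: the plate is in front of the flap, level, with the tweezers clear. I'll average the pose readings and work out the remaining offset.

```bash
python3 - <<'E'
from h import *
L=[]
for _ in range(6):
    cams.grab_frame("wrist");o=get_obs();L.append(np.r_[o["tcp_pos"],o["tool_rot"][2]])
L=np.array(L);print(L.std(0));t=L.mean(0);print(t)
y=np.radians(t[3]);x=np.array([np.cos(y),np.sin(y)]);n=np.array([-x[1],x[0]])
i=cams.camera_info("wrist");P,Q=[plane(i,p,.0395) for p in((239.5,57),(390.5,57))];m=(P+Q)[:2]/2+.035*x
print("plate",P,Q,np.linalg.norm(P-Q),m,(m-t[:2])@x,(m-t[:2])@n)
g=t[:2]+.1415*x;T=np.array([.7522,.1003])
for o in(g,m): print("to seat: tool x",(T-o)@x*100,"tool y",-(T-o)@n*100)
E
```

```text
[8.22753001e-05 1.33992820e-04 7.46400855e-05 1.77150315e-02]
[ 0.44653424  0.02773323  0.13312749 13.00567081]
plate [0.54077241 0.08993813 0.0395    ] [0.55823325 0.01458764 0.0395    ] 0.07734712355102394 [0.583605   0.06013954] 0.1408475568115525 0.0007275891227157862
to seat: tool x 17.265573259759133 tool y -0.19159605904594118
to seat: tool x 17.33081757860388 tool y -0.11883714677436222
```

Emit:
carry_out(
  steps=[1, -0.15, 0, 0, 0, 0, 1, 0, 0, 0, 0, 0, 1, 0, 0, 0, 0, 0, 1, 0, 0, 0, 0, 0, 1, 0, 0, 0, 0, 0, 1, 0, 0, 0, 0, 0, 1, 0, 0, 0, 0, 0, 1, 0, 0, 0, 0, 0, 1, 0, 0, 0, 0, 0, 1, 0, 0, 0, 0, 0],
)

```text
time_s: 11.5
tcp_pos: [0.5441, 0.0519, 0.1326]
tool_rot: [-180.0, 0.0, 13.0]
ft_force: [-1.3, -0.7, -2.4]
finger_gap: 0.176
grip_force: 58.8
```

Emit:
carry_out(
  steps=[1, 0, 0, 0, 0, 0, 1, 0, 0, 0, 0, 0, 1, 0, 0, 0, 0, 0, 1, 0, 0, 0, 0, 0, 1, 0, 0, 0, 0, 0, 1, 0, 0, 0, 0, 0, 0.8, 0, 0, 0, 0, 0, 0.5, 0, 0, 0, 0, 0, 0, 0, 0, 0, 0, 0, 0, 0, 0, 0, 0, 0, 0, 0, 0, 0, 0, 0],
)

```text
time_s: 12.42
tcp_pos: [0.6143, 0.0682, 0.1328]
tool_rot: [-180.0, 0.0, 13.0]
ft_force: [0.8, -0.3, -3.0]
finger_gap: 0.181
grip_force: 58.8
```

```bash
python3 - <<'E'
from h import *
w=cams.grab_frame("wrist");a=cams.grab_frame("side");b=cams.grab_frame("scene");o=get_obs()
t=o["tcp_pos"];yw=o["tool_rot"][2];y=np.radians(yw);x=np.array([np.cos(y),np.sin(y)]);n=np.array([-x[1],x[0]])
T=np.array([.7522,.1003]);g=t[:2]+.1412*x+.0007*n;print(t,o["tool_rot"],o["ft_force"],(T-g)@x*100,-(T-g)@n*100)
for k,v in(("w",w),("side",a),("scene",b)):cv2.imwrite(f"pics/{k}8.png",v)
r=lambda im,x,y:cv2.resize(im[y:y+75,x:x+100],(400,300),interpolation=cv2.INTER_CUBIC)
cv2.imwrite("pics/m8.png",np.vstack([np.hstack([r(b,285,120),r(a,315,155)]),cv2.resize(w[:240],(800,300))]))
E
```

```text
[0.61423579 0.06818929 0.13293707] [-1.79985201e+02  3.81687540e-03  1.30088572e+01] [ 0.27259824  0.79716919 -2.31441942] 0.04515727687995553 0.04693813001245028
```

View pics/m8.png

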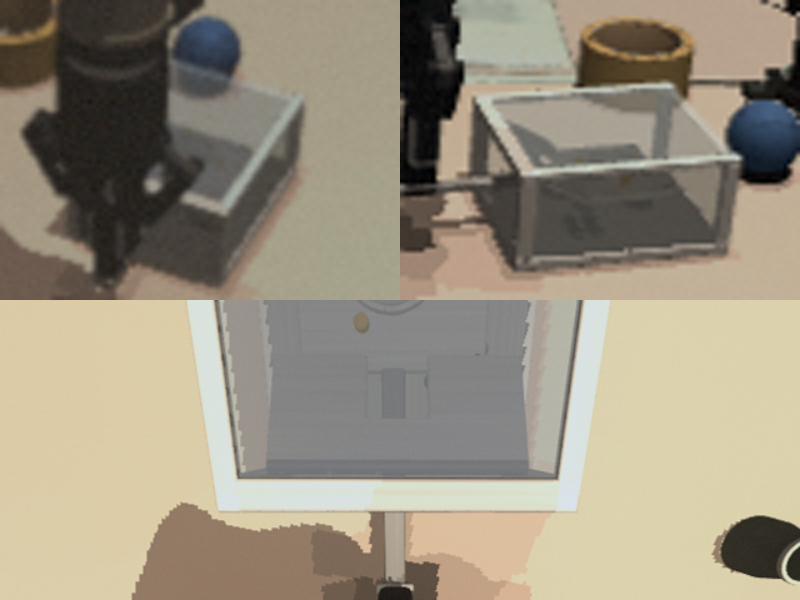

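Wrist view shows the plate inside with the flap resting on its rear, and the stem (393) centred in the slot (367–429). Now I'll lower it.

Emit:
carry_out(
  steps=[0.05, 0.05, 0.15, 0, 0, 0, 0, 0, 0.15, 0, 0, 0, 0, 0, 0.15, 0, 0, 0, 0, 0, 0.15, 0, 0, 0, 0, 0, 0.15, 0, 0, 0, 0, 0, 0.15, 0, 0, 0, 0, 0, 0, 0, 0, 0, 0, 0, 0, 0, 0, 0, 0, 0, 0, 0, 0, 0],
)

```text
time_s: 13.32
tcp_pos: [0.6154, 0.0679, 0.1241]
tool_rot: [-180.0, -0.0, 13.0]
ft_force: [0.7, 0.5, -2.1]
finger_gap: 0.178
grip_force: 58.8
```

Emit:
carry_out(
  steps=[0, 0, 0.1, 0, 0, 0, 0, 0, 0.05, 0, 0, 0, 0, 0, 0.05, 0, 0, 0, 0, 0, 0.03, 0, 0, 0, 0, 0, 0.02, 0, 0, 0, 0, 0, 0, 0, 0, 0, 0, 0, 0, 0, 0, 0],
)

```text
time_s: 13.9
tcp_pos: [0.6153, 0.0677, 0.1221]
tool_rot: [-180.0, -0.0, 13.0]
ft_force: [-3.9, -0.7, 4.9]
finger_gap: 0.177
grip_force: 59.9
```

```bash
python3 - <<'E'
from h import *
w=cams.grab_frame("wrist");a=cams.grab_frame("side");o=get_obs();print(o["tcp_pos"],o["tool_rot"],o["ft_force"],o["ft_torque"])
cv2.imwrite("pics/w9.png",w);cv2.imwrite("pics/side9.png",a)
cv2.imwrite("pics/m9.png",np.hstack([cv2.resize(w[:200,140:490],(500,286)),cv2.resize(a[165:230,325:393],(300,286),interpolation=cv2.INTER_CUBIC)]))
E
```

```text
[0.61532911 0.06765274 0.12212114] [-1.79983395e+02 -3.49185503e-02  1.30057121e+01] [-2.9686841  -0.90586025  4.68171038] [0.05880118 0.40782871 0.02407994]
```

View pics/m9.png

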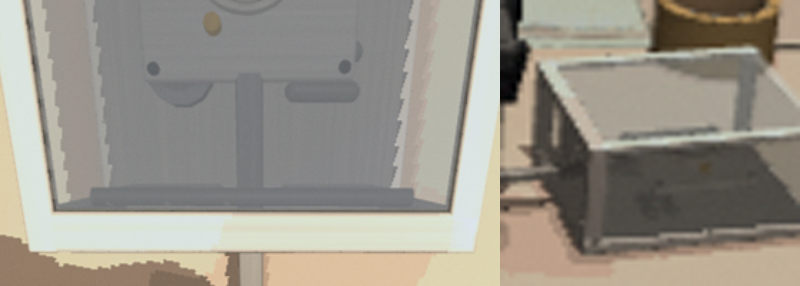

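The flap has fallen shut around the stem. The feet are in contact with a 3 N outward push, so I'm a fraction of a millimetre too far in. I'll ease back and settle.

Emit:
carry_out(
  steps=[-0.05, 0, 0, 0, 0, 0, 0, 0, 0, 0, 0, 0, -0.03, 0, 0.03, 0, 0, 0, 0, 0, 0.02, 0, 0, 0, 0, 0, 0, 0, 0, 0, 0, 0, 0, 0, 0, 0],
)

```text
time_s: 14.5
tcp_pos: [0.6151, 0.0676, 0.1217]
tool_rot: [-180.0, -0.1, 13.0]
ft_force: [-2.0, -0.8, 6.6]
finger_gap: 0.179
grip_force: 60.1
```

Emit:
carry_out(
  steps=[-0.05, 0, 0, 0, 0, 0, 0, 0, 0, 0, 0, 0, 0, 0, 0, 0, 0, 0],
)

```text
time_s: 14.75
tcp_pos: [0.615, 0.0677, 0.1217]
tool_rot: [180.0, -0.2, 13.0]
ft_force: [-1.6, -0.1, 6.0]
finger_gap: 0.179
grip_force: 59.9
```

Emit:
carry_out(
  steps=[0, 0, 0, 0, 0, 0, 0, 0, 0, 0, 0, 0, 0, 0, 0, 0, 0, 0, 0, 0, 0, 0, 0, 0, 0, 0, 0, 0, 0, 0, 0, 0, 0, 0, 0, 0, 0, 0, 0, 0, 0, 0],
  claw=4,
)

```text
time_s: 15.33
tcp_pos: [0.6139, 0.0676, 0.1208]
tool_rot: [-180.0, 0.0, 13.0]
ft_force: [-0.7, 0.3, 0.3]
finger_gap: 0.47
grip_force: 0.0
```

```bash
python3 - <<'E'
from h import *
i=cams.camera_info("wrist");w=cams.grab_frame("wrist");a=cams.grab_frame("side");o=get_obs();print(o["tcp_pos"],o["ft_force"],o["finger_gap"])
cv2.imwrite("pics/w10.png",w);cv2.imwrite("pics/side10.png",a)
cv2.imwrite("pics/m10.png",np.hstack([cv2.resize(w[:250,140:490],(500,357)),cv2.resize(a[165:235,305:393],(300,357),interpolation=cv2.INTER_CUBIC)]))
# predicted seated: plate rear corners, seat frame
c,s=np.cos(np.radians(13)),np.sin(np.radians(13));O=np.array([.7522,.1003])
for n,(u,v,z) in dict(rearL=(-35,38,.0275),rearR=(-35,-38,.0275)).items():
    p=proj(i,np.r_[O+np.array([c*u-s*v,s*u+c*v])/1000,z]);print(n,p.round(1),"in crop",((p-[140,0])/.7).round(0))
E
```

```text
[0.61388263 0.06759777 0.12085082] [ 0.22018265  0.21733404 -0.14786534] 0.4681309122291684
rearL [240.1  54.1] in crop [143.  77.]
rearR [389.1  54.2] in crop [356.  77.]
```

View pics/m10.png

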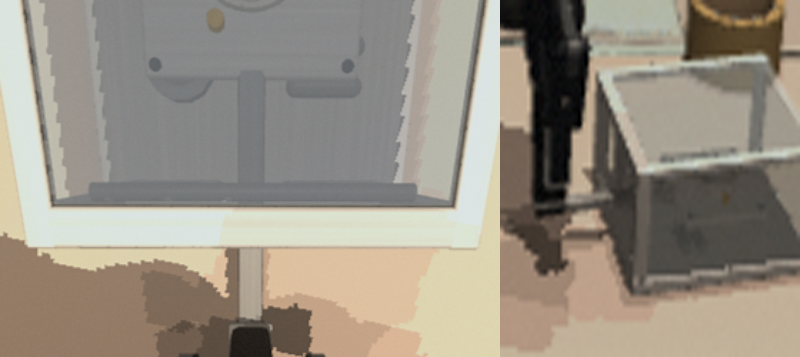

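Released: the plate's rear corners are at crop (145,78) and (359,80), against a predicted seated (143,77) and (356,77). The flap is shut. I'll retreat straight up and verify.

Emit:
carry_out(
  steps=[0, 0, 0, 0, 0, 0, 0, 0, 0, 0, 0, 0, 0, 0, 0, 0, 0, 0, 0, 0, -0.5, 0, 0, 0, 0, 0, -1, 0, 0, 0, 0, 0, -2, 0, 0, 0, 0, 0, -2, 0, 0, 0, 0, 0, -3, 0, 0, 0, 0, 0, -3, 0, 0, 0, 0, 0, -3, 0, 0, 0, 0, 0, -3, 0, 0, 0, 0, 0, -3, 0, 0, 0, 0, 0, 0, 0, 0, 0, 0, 0, 0, 0, 0, 0],
  claw=6,
)

```text
time_s: 16.6
tcp_pos: [0.6148, 0.0671, 0.3289]
tool_rot: [-180.0, -0.3, 13.0]
ft_force: [-0.1, 0.0, -0.0]
finger_gap: 0.705
grip_force: 0.0
```

```bash
python3 shot.py w11; python3 - <<'E'
from h import *
import json
i=json.load(open("w11.json"));w=cv2.imread("pics/w11.png");a=cams.grab_frame("side");cv2.imwrite("pics/side11.png",a)
# feature heights: grip top corners, predicted for seated carrier
c,s=np.cos(np.radians(13)),np.sin(np.radians(13));O=np.array([.7522,.1003]);d=cams.camera_info("side")
C={"rearL":(-35,38,.0275),"rearR":(-35,-38,.0275),"frontL":(35,38,.0275),"frontR":(35,-38,.0275),"gripRearL":(-155,8,.0815),"gripRearR":(-155,-8,.0815)}
for k,(u,v,z) in C.items():
    X=np.r_[O+np.array([c*u-s*v,s*u+c*v])/1000,z];p=proj(i,X);q=proj(d,X);print(k,p.round(1),q.round(1))
    cv2.drawMarker(w,tuple(int(round(t)) for t in p),(0,0,255),cv2.MARKER_CROSS,5,1);cv2.drawMarker(a,tuple(int(round(t)) for t in q),(0,0,255),cv2.MARKER_CROSS,3,1)
cv2.imwrite("pics/m11.png",np.hstack([cv2.resize(w[0:220,200:420],(500,500),interpolation=cv2.INTER_CUBIC),cv2.resize(a[160:244,290:340],(300,500),interpolation=cv2.INTER_CUBIC)]))
E
```

```text
16.6 [0.6148 0.0671 0.3289] [-179.98   -0.31   13.  ] 0.7048670555006957 0.0
rearL [283.3  89.4] [351.5 195. ]
rearR [346.6  89.4] [359.6 207.3]
frontL [281.2  22.7] [373.8 193.3]
frontR [348.6  22.7] [383.3 205.3]
gripRearL [307.8 197.8] [314.5 185.8]
gripRearR [321.8 197.8] [315.7 188.3]
```

View pics/m11.png

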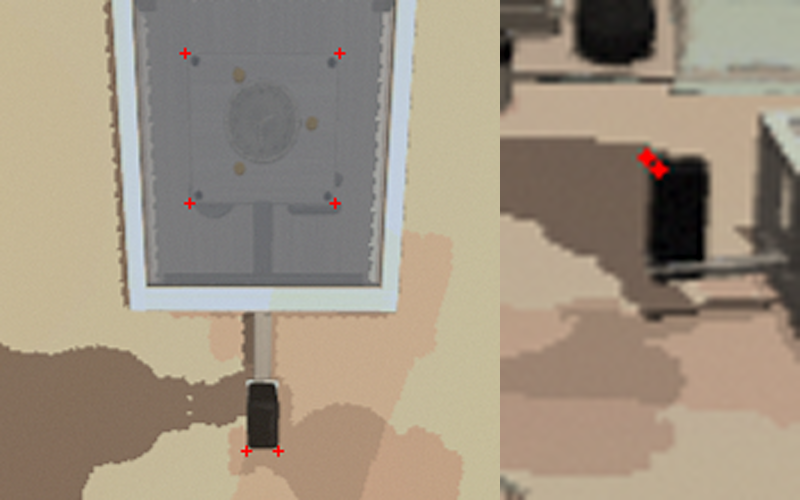

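The plate and screws match the predicted seated pose, the flap is shut over the stem, and the gripper is clear. Handing in.

```bash
python3 -c "
from bench import order
print(order.job_done())"
```

```text
the job is handed in; nothing more can be done
None
```

I pushed the carrier through the flap and set it down on the cone, groove and flat; in the last pictures the plate matches the seated position and the flap is shut over the stem. The gripper is clear, no bystander was handled, and the job was handed in at about 17 s; no verdict was returned.

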